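Stand two slumped cartons back up in their tray

TASK

Two small breakfast cartons, a teal one and a green one, have slumped back against the steel rail of their wooden tray. Stand both back upright on their feet in the tray, still facing more or less squarely out of it, by pushing them gently up from behind with the fingertips, without picking them up. Leave the tin that stands between them, and the pepper mill, the salt shaker and the chocolate bar nearby, standing or lying where they are.

Things in the scene. Friction and masses are not known exactly. Their poses are not given: they have to be found in the camera images.
- tray: low wooden tray, fixed. Origin: on the worktop under its middle; x from its front (robot's side) to its back, y along its length, z up. Board 340 mm long, x = -59 to +65 mm, top 12 mm above the worktop. Front lip (x -59 to -49 mm) 22 mm high, end walls 26 mm. The leaning cartons' rear bottom edges lie along x = +8 mm, side by side along y
- tray_rail (a point): middle of the tray's steel rail (8 mm diameter), which runs along the whole tray at tray x = +45 mm, 53 mm above the worktop, between 63 mm high end posts. The leaning cartons' upper rear edges lie at tray x = +78 mm, 100 mm above the worktop; their highest edges 130 mm above it. The space behind the rail, below them, is free
- teal_carton_center (a point): teal breakfast carton, 46 mm deep (x), 78 mm wide (y), 114 mm tall (z, foot to top), about 80 g. It starts leaning back on the rail by 0.66 rad, on its rear bottom edge; its upper half sticks out behind and above the rail. Tipped to under 0.38 rad from upright it falls onto its foot; pushed too fast or far it falls forward. Site: its centre, half-way up; 69 mm above the worktop when upright
- green_carton_center (a point): green breakfast carton, 46 mm deep (x), 69 mm wide (y), 111 (with flap 121) mm tall (z, foot to top), about 80 g. It starts leaning back on the rail by 0.66 rad, on its rear bottom edge; its upper half sticks out behind and above the rail. Tipped to under 0.38 rad from upright it falls onto its foot; pushed too fast or far it falls forward. Site: its centre, half-way up; 67 mm above the worktop when upright
- tin_center (a point): small food tin with a blue, white and red label, 57 mm diameter, 72 mm tall, 180 g, standing on the tray's board between the two cartons. The point is its centre, half-way up
- pepper_mill_center (a point): brown turned wooden pepper mill, 58 mm diameter, 150 mm tall, standing on the worktop to the left of the tray. The point is its centre, half-way up
- salt_shaker_center (a point): glass salt shaker with a grey top, 44 mm diameter, 90 mm tall, standing on the worktop to the right of the tray. The point is its centre, half-way up
- chocolate_bar_center (a point): wrapped chocolate bar, 45 x 118 x 15 mm, lying on the worktop near the robot, to the right. The point is its centre
Things that resemble listed ones, but are neither listed nor needed, are in the scene too. What is shaped like the part that bears pepper_mill_center but red or yellow is not meant.

How it is judged:
At the end, for the whole second after the job is handed in: Both cartons stand on the tray's board (within 0.08 rad of upright, centre 62 to 75 mm above the worktop, rear face within 0.35 rad of parallel to the rail), at rest; tin, mill, shaker and bar are within 30 mm of where they were, the standing ones still upright (angle between each of teal_carton_center, green_carton_center's own z axis and vertical below 0.08 rad and angle between the y axis of each of teal_carton_center, green_carton_center and the y axis of tray, either way round below 0.35 rad and z of teal_carton_center in the frame of tray between 0.062 and 0.075 m and x of teal_carton_center in the frame of tray between -0.045 and 0.04 m and y of teal_carton_center in the frame of tray between -0.165 and 0.165 m and linear speed of each of teal_carton, green_carton below 0.02 m/s and angular speed of each of teal_carton, green_carton below 0.2 rad/s and z of green_carton_center in the frame of tray between 0.062 and 0.075 m and x of green_carton_center in the frame of tray between -0.045 and 0.04 m and y of green_carton_center in the frame of tray between -0.165 and 0.165 m and distance of each of tin_center, pepper_mill_center, salt_shaker_center, chocolate_bar_center from where it was at the start of the episode below 0.03 m and angle between each of tin_center, pepper_mill_center, salt_shaker_center's own z axis and vertical below 0.15 rad); the robot touches nothing.
It fails at once if a carton is lifted off the tray (z of any of teal_carton_center, green_carton_center in the frame of tray above 0.092 m).
It fails at once if a carton is pushed or squeezed hard (over 15 N) (contact force between the fingers and teal_carton above 15 N or contact force between the fingers and green_carton above 15 N).
It fails at once if the tin, pepper mill, salt shaker or chocolate bar is knocked or moved away (not (distance of each of tin_center, pepper_mill_center, salt_shaker_center, chocolate_bar_center from where it was at the start of the episode below 0.03 m and angle between each of tin_center, pepper_mill_center, salt_shaker_center's own z axis and vertical below 0.15 rad)).
It also fails if it takes over 45 s, if anything falls off the work surface, if the arm or the gripper's body presses on something with over 40 N, if the wrist force passes 120 N, or if a joint passes its speed limit or range.

ROBOT

A 6-joint arm with a two-finger parallel gripper is mounted at the origin on a cart in front of the work surface, level with it; the furniture and walls round the work are solid. World frame = base frame: x ahead of the robot, y to its left, z up, the work surface at z = 0. Lengths are in m, angles in rad, forces in N, time in s.
With the tool pointing down it reaches from about 0.25 to 0.775 m from the base axis. Payload 4 kg.
Tool frame: the origin (TCP) lies at the very end of the fingers, on their centre line; the grasp point (between the pads) lies 19 mm behind it; z points along the fingers, y is the line along which they close (so a half turn about z gives the same grasp; the last joint's range is limited). The gripper opens to 94 mm and grips with 3 to 60 N. Pads are 16 mm wide; open, the fingers measure 119 mm over their backs; the gripper's body (75 mm by 177 mm) begins 78 mm behind the grasp point.
Start: joints at [1.062, 0.087, 1.371, -0, 1.684, -0.103], TCP at [0.217, 0.505, 0.206] pointing down, gripper open.
Joint ranges: [-3.1, 3.1], [-0.76, 2.03], [0.27, 2.55], [-1.08, 4.22], [0.17, 2.65], [-2.57, 2.57]. Speed limits (rad/s): [2.79, 2.79, 3.14, 3.14, 3.14, 3.14].

INTERFACE

Orientations are given as [roll, pitch, yaw] about the fixed x, y, z axes, in that order (R = Rz(yaw) Ry(pitch) Rx(roll)).
In Python, from bench import robot gives the robot as it stands. The module is installed in compiled form; this text tells all that it offers.
- The arm moves only by the tool move_arm, never from a script. Its argument "deltas" is one flat list of numbers, 7 for each row, row after row: the turn, a rotation vector about the tool's x, y, z in rad, then the shift along the tool's x, y, z in cm, then the closure, from -1 (fully open) to 1 (shut). A call has 1 to 8 rows; each row is the pose to reach, as a shift and turn from the pose commanded when the call began, along the tool's axes at that moment; what a row does not reach only later rows make up. A row lasts 1/10 s, in which the tool goes at most 50 mm and 8.59 degrees, less where a joint would pass 70% of its speed; a pose out of reach is approached as far as the arm can. A call with a gripper value outside its range is refused whole. The fingers move at their own pace and stop on an object; the grip force is fixed at half the most. Time passes only in rows, so rows that repeat a pose let the fingers close. It gives the time, the measured TCP pose, the force, the opening and the grip force at its end, in the units of the state.
- robot.get_obs(): the state, without advancing time (a new reading comes with each control period).
- robot.snapshot(name): name is "scene" or "top" or "wrist"; returns a dict with "image" (400x640x3 uint8, red, green, blue), "depth" (400x640 float32, m along the optical axis (not along the pixel's ray), 0 where there is no reading), "fov_y" (degrees; the focal length in pixels is half the picture's height over the tangent of half this angle, whatever the lens; pixels are square), "cx", "cy" (the principal point, pixels), "origin" and "orientation" of the camera in the world; the wrist camera has in their place "T_tool_cam" (4x4, takes a point from camera to tool coordinates, whose origin is the TCP and whose axes are the flange's). Camera axes: x right, y up, looking along -z (the intrinsics and any distortion apply to the point x, -y, -z); pixel columns grow to the right and rows downward; lengths in m; the calibration is good to about 2 mm. The wrist camera is an equidistant fisheye: a pixel r from the principal point sees the ray r / f radians off the axis. A picture is of the moment at which its call begins: read the wrist's pose just before it.
- robot.close_job(): hands the job in; it is judged then, once.
The state is a dict: "time": time; "joint_positions": joint angles; "qvel": joint speeds; "joint_torque": joint torques, N m; "tool_pos": TCP position; "ee_rot": TCP orientation; "wrist_force": force on the tool from outside, world axes, zero at the start; "wrist_torque": the same for the moment, N m; "width": finger opening in m; "finger_force": force on a finger pad.
Only numpy, scipy, OpenCV 4.12 (cv2) and the standard library are available. Lean on these libraries where they do the work, as an engineer would, in place of code of your own. Each camera call takes 0.05 s, during which the arm holds its last target. There are 200 camera calls.

## Working session

There is one attempt and no reset: what is moved stays moved. The work goes in short steps, Python scripts to look and compute and a tool call to move; the robot and the scene stay as the last step left them, time stands still between calls to the robot, and variables do not carry over. Pictures are saved under pics/ and viewed, at most 13 in all, crops included, and the job is handed in when it is done.

Besides the shell and the picture viewer there is one more tool, called after "Request:" as name(argument=value, ...), one argument or row to a line, values as JSON. move_arm: Moves the arm, as the interface text tells. Its arguments: {"type":"object","properties":{"deltas":{"type":"array","items":{"type":"number"}}},"required":["deltas"]}

```bash
mkdir -p pics
cat > h.py <<'E'
import numpy as np, cv2
from scipy.spatial.transform import Rotation as R
from bench import robot
def rot(o):
    o=np.array(o,float)
    return o if o.shape==(3,3) else (R.from_euler('xyz',o).as_matrix() if o.size==3 else R.from_quat(o).as_matrix())
def snap(n,f):
    s=robot.snapshot(n); cv2.imwrite('pics/'+f,s['image'][:,:,::-1]); np.savez('pics/'+f[:-4],**s); return s
def cloud(s):
    h,w=s['depth'].shape; f=h/2/np.tan(np.radians(s['fov_y'])/2)
    v,u=np.mgrid[:h,:w]; d=s['depth']
    P=np.stack([(u-s['cx'])/f*d,-(v-s['cy'])/f*d,-d],-1)
    return P@rot(s['orientation']).T+np.array(s['origin'])
E
python3 - <<'E'
from h import *
for n in('scene','top'):
    s=snap(n,n+'0.png'); print(n,s['origin'],s['orientation'],s['fov_y'],[k for k in s])
o=robot.get_obs(); print(o['time'],o['tool_pos'],o['ee_rot'],o['width'])
E
```

```text
scene [-0.00621337  0.99738591  0.93240937] [ 0.90653718  0.0192572  -2.70458677] 48.854110860111476 ['image', 'depth', 'fov_y', 'cx', 'cy', 'origin', 'orientation']
top [0.35474797 0.01872903 1.0958837 ] [ 0.1240836  -0.00878516 -1.55794963] 55.4296740979749 ['image', 'depth', 'fov_y', 'cx', 'cy', 'origin', 'orientation']
0.1 [0.21688946 0.50492027 0.2044383 ] [-3.13966480e+00 -1.93520281e-04  2.73579504e+00] 0.09395788448404147
```

View pics/scene0.png

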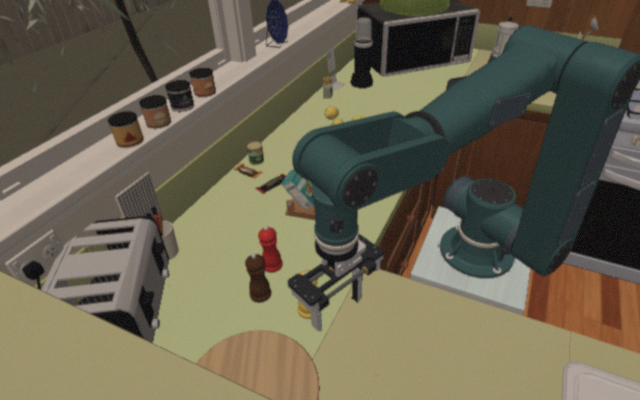

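View pics/top0.png

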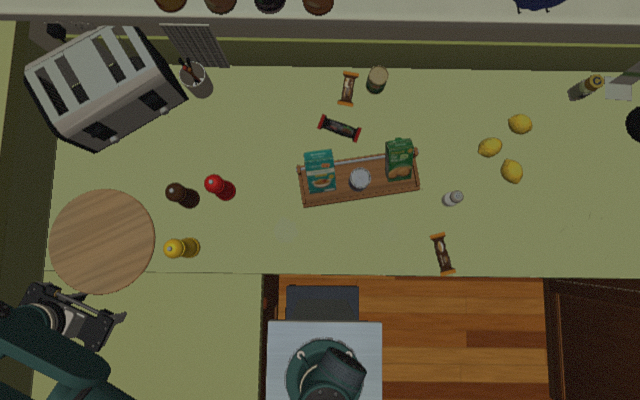

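The top view shows the tray at about (360,180). The teal carton leans at (320,170), green at (400,160), and the tin is at (360,178). Distractor bars lie behind at (340,127) and (348,88), and a jar stands at (377,78). The mill is at (180,195), the shaker at (453,198) and the bar at (442,253).

Run:
```python
from h import *
s=dict(np.load('pics/top0.npz')); P=cloud(s); im=s['image']
hsv=cv2.cvtColor(im,cv2.COLOR_RGB2HSV)
c=im[70:270,270:480]; cv2.imwrite('pics/c0.png',cv2.resize(c,None,fx=2.9,fy=2.9,interpolation=cv2.INTER_CUBIC)[:,:,::-1])
for n,(u,v) in dict(tin=(360,177),mill=(176,190),shaker=(455,196),bar=(442,253),blackbar=(340,127),jar=(377,72),bar2=(347,88),ctop=(408,145),ttop=(319,155),tableA=(250,120),tableB=(300,240)).items(): print(n,P[v,u].round(4))
# strips of heights
sub=P[130:215,292:425]
for name,lo,hi in(('post',.056,.07),):pass
for v in range(144,212,4): print(v,' '.join('%3d'%round(1000*P[v,u,2]) for u in range(294,426,4)))
print(P[150,294:426:12].round(3)[:,:2].tolist()); print(P[200,294:426:12].round(3)[:,:2].tolist())
```

```text
tin [ 0.5451 -0.0891  0.0812]
mill [0.494  0.3831 0.1398]
shaker [ 0.496  -0.3436  0.0868]
bar [ 0.3433 -0.3286  0.012 ]
blackbar [ 0.7056 -0.0373  0.015 ]
jar [ 0.8492 -0.1379  0.0727]
bar2 [ 0.8243 -0.0571  0.0179]
ctop [ 0.6238 -0.2102  0.1257]
ttop [0.5959 0.0227 0.1157]
tableA [0.7271 0.2294 0.0021]
tableB [ 0.3748  0.0741 -0.0016]
144   1   0  -1   3  -1   0  -3  -1  -2  -2  -5   0   0  -7   2   0  -2  -1   1  -2  -2  -1   1 104 126 120 122 121 120 121  -3  -2   0
148  -2  -3  -1  -2  -4  -4  -2  -2  -1   0   0   0   1  -2  -6   0   3   3   1   1  -1   0  -2 100 124 123 125 125 123 121  61  -1   1
152  -2   0   2 108 110 111 111 109 115 117   0   0  -1   1  -1  -1   0  -1   2   0  -4   0  -1  91 117 117 118 117 118 110  58  56  -4
156  -1  -2   4 116 119 118 120 125 125 123   1   0  -2   1  -4  -4  -1  10  12   9  54  54  56  85 110 109 107 109 104 105  40  -2  -2
160  -3 1096  -3 123 128 127 129 126 125 124  11   8  14  10  53  57  54  56   8  12  14  10  10  76  97 100  97  95  92  93  24   2  -2
164  -1   1   1 121 122 119 119 118 115 112  58  55  13  15   9  11   9  15  11 
[... 1214 characters left out ...]
 0  -1   0  -3   3   2   0   1  -2   2   0  -3   0   1  -1   0  -1
204   1  -3  -3  22  23  27  26  21   3  -2  -2  -3  -3  -5  -4   2   4  -1   0   0   2  -2   1  -1  -5  -3  -1  -1   0   1   0  -2  -1
208   1   0   0   0  -2   0   1  -1  -2  -4   3   1   2  -3   1  -1   0   0  -3  -1   3  -1  -2  -1  -3   3   1   2  -3  -2   0  -2   2
[[0.639, 0.097], [0.639, 0.062], [0.612, 0.026], [0.612, -0.006], [0.64, -0.044], [0.641, -0.08], [0.642, -0.116], [0.643, -0.151], [0.61, -0.163], [0.611, -0.195], [0.628, -0.242]]
[[0.49, 0.094], [0.489, 0.058], [0.489, 0.024], [0.489, -0.01], [0.49, -0.044], [0.493, -0.081], [0.493, -0.115], [0.493, -0.15], [0.494, -0.185], [0.495, -0.22], [0.495, -0.255]]
```

View pics/c0.png

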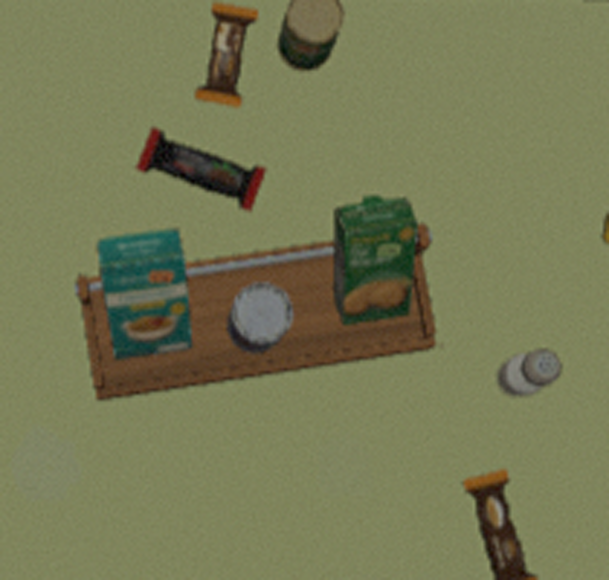

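The crop confirms two cartons leaning back over the rail, with the space behind them free. The rail runs from crop (83,287) to (424,235). Next I'll fit the tray frame and the cartons' spans.

```bash
cat >> h.py <<'E'
def tray():
    s=dict(np.load('pics/top0.npz')); P=cloud(s)
    hsv=cv2.cvtColor(s['image'],cv2.COLOR_RGB2HSV)
    Q=P[135:212,285:430]; m=(Q[...,2]>.018)&(Q[...,2]<.03)
    # tray wood footprint: everything 7..30 mm high, min-area rectangle (board 340x124)
    b=((Q[...,2]>.007)&(Q[...,2]<.07)).astype(np.uint8)
    b=cv2.morphologyEx(b,cv2.MORPH_OPEN,np.ones((2,2)))
    rect=cv2.minAreaRect((Q[b>0][:,:2]*1000).astype(np.float32)); return P,s,rect
def goal(p,yaw,tool_rpy=None):
    o=robot.get_obs(); R0=rot(o['ee_rot']); p0=np.array(o['tool_pos'])
    c=[]
    for k in(0,np.pi):
        Rg=rot([np.pi,0,yaw+k]); c.append(R.from_matrix(R0.T@Rg).as_rotvec())
    rv=min(c,key=np.linalg.norm)
    return rv.round(3), (R0.T@(np.array(p)-p0)*100).round(2)
E
python3 - <<'E'
from h import *
P,s,r=tray(); print(r)
print(cv2.boxPoints(r).round(0).tolist())
print('posts',P[150:153,413:417].round(3).tolist())
# rail by height between cartons
Q=P[135:180,336:386]; m=(Q[...,2]>.047)&(Q[...,2]<.062); q=Q[m]; q=q[q[:,0]>.56]
k=np.polyfit(q[:,1],q[:,0],1); print('rail x=%.4f*y+%.4f'%tuple(k),len(q))
# front lip front edge: for each column the lowest pixel with z>.015
e=[]
for u in range(306,418):
    col=P[185:212,u]; i=np.where((col[:,2]>.016)&(col[:,2]<.03))[0]
    if len(i): e.append(col[i[-1],:2])
e=np.array(e); k=np.polyfit(e[:,1],e[:,0],1); print('lip',k)
th=np.arctan(-k[0]); print('yaw',th)
hsv=cv2.cvtColor(s['image'],cv2.COLOR_RGB2HSV)
c,sn=np.cos(th),np.sin(th)
for n,u0,u1 in(('teal',296,345),('green',380,420)):
    q=P[135:180,u0:u1].reshape(-1,3); q=q[(q[:,2]>.085)&(q[:,2]<.2)]
    y=-sn*q[:,0]+c*q[:,1]; x=c*q[:,0]+sn*q[:,1]
    print(n,np.percentile(y,[1,50,99]).round(3),np.percentile(x,[1,99]).round(3),q[:,2].max())
E
```

```text
((562.8982543945312, -89.26974487304688), (251.20669555664062, 396.0506591796875), 30.19134521484375)
[[355.0, 19.0], [554.0, -324.0], [771.0, -197.0], [572.0, 145.0]]
posts [[[0.613, -0.226, 0.116], [0.628, -0.242, 0.06], [0.628, -0.245, 0.059], [0.628, -0.248, 0.061]], [[0.626, -0.241, 0.055], [0.626, -0.243, 0.058], [0.625, -0.245, 0.058], [0.624, -0.247, 0.063]], [[0.624, -0.241, 0.054], [0.623, -0.243, 0.058], [0.622, -0.245, 0.059], [0.62, -0.246, 0.067]]]
rail x=-0.1429*y+0.5862 148
lip [-0.16925171  0.48050792]
yaw 0.16766279761145475
teal [-0.111 -0.073 -0.036] [0.539 0.608] 0.1331464097469518
green [-0.325 -0.289 -0.258] [0.539 0.607] 0.12946170171515403
```

Run:
```python
from h import *
print(goal([.655,.036,.2],.155))
```

```text
(array([-0.002, -0.001, -0.561]), array([-58.76, -25.79,   0.48]))
```

Request:
move_arm(
  deltas=[0,0,-0.14,-5,-2.2,0,0.15,0,0,-0.28,-10,-4.4,0,0.15,0,0,-0.42,-15,-6.6,0,0.15,0,0,-0.561,-20,-8.8,0,0.15,0,0,-0.561,-25,-11,0,0.15,0,0,-0.561,-30,-13.2,0,0.15,0,0,-0.561,-34.5,-15.1,0,0.15,0,0,-0.561,-39,-17.1,0,0.15],
)

```text
time: 0.9
tool_pos: [0.4791, 0.2243, 0.2051]
ee_rot: [3.141, -0.001, -2.986]
wrist_force: [0.6, 0.1, 0.4]
width: 0.0402
finger_force: 0.0
```

Run:
```python
from h import *
print(goal([.655,.036,.2],.155))
```

```text
(array([ 0.   , -0.001,  0.   ]), array([-14.47, -21.32,   0.49]))
```

Request:
move_arm(
  deltas=[0,0,0,-3,-4,0,0.15,0,0,0,-6,-8,0,0.15,0,0,0,-9,-12.5,0,0.15,0,0,0,-12,-17,0,0.15,0,0,0,-14.5,-21.3,0.5,0.15,0,0,0,-14.5,-21.3,0.5,0.15,0,0,0,-14.5,-21.3,0.5,0.15],
)

```text
time: 1.6
tool_pos: [0.6545, 0.0365, 0.1984]
ee_rot: [3.141, -0.003, -2.989]
wrist_force: [-0.2, 0.5, 0.1]
width: 0.0397
finger_force: 0.0
```

Run:
```python
from h import *
print(goal([.655,.036,.08],.155))
```

```text
(array([ 0.001, -0.003, -0.003]), array([-0.08, -0.07, 11.84]))
```

Request:
move_arm(
  deltas=[0,0,0,0,0,4,0.15,0,0,0,0,0,8,0.15,0,0,0,0,0,11.8,0.15,0,0,0,0,0,11.8,0.15,0,0,0,0,0,11.8,0.15],
)

```text
time: 2.1
tool_pos: [0.6536, 0.0395, 0.0829]
ee_rot: [3.141, -0.001, -2.985]
wrist_force: [0.5, 1.4, 1.6]
width: 0.0399
finger_force: 0.0
```

Run:
```python
from h import *
s=snap('top','top1.png'); i=s['image'][90:220,270:440]; cv2.imwrite('pics/c1.png',cv2.resize(i,None,fx=4,fy=4,interpolation=cv2.INTER_CUBIC)[:,:,::-1])
```

```text
(no output)
```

View pics/c1.png

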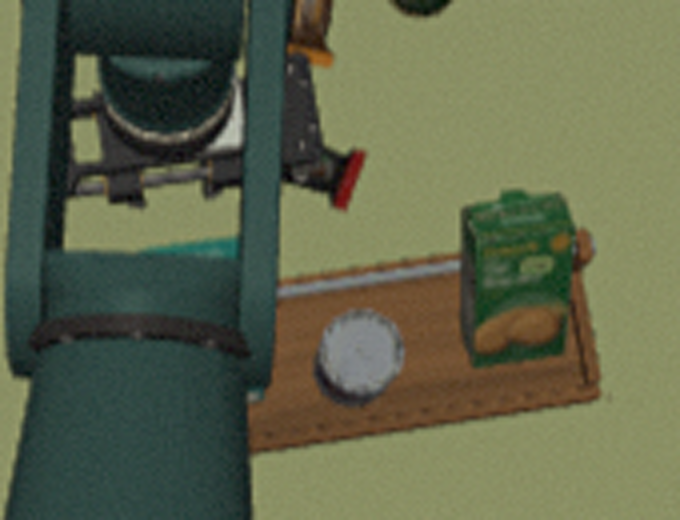

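Request:
move_arm(
  deltas=[0,0,0,0.8,0,0.2,0.15,0,0,0,1.6,0,0.2,0.15,0,0,0,2.2,0,0.2,0.15,0,0,0,2.5,0,0.2,0.15,0,0,0,2.8,0,0.2,0.15,0,0,0,3.1,0,0.2,0.15,0,0,0,3.4,0,0.2,0.15,0,0,0,3.7,0,0.2,0.15],
)

```text
time: 2.95
tool_pos: [0.6179, 0.0322, 0.0805]
ee_rot: [3.142, 0.0, -2.986]
wrist_force: [0.2, 0.3, 0.6]
width: 0.0393
finger_force: 0.2
```

Run:
```python
from h import *
s=snap('wrist','w1.png'); print(s['fov_y'],s['T_tool_cam'])
```

```text
65.70646984690485 [[-4.66259351e-05  9.73392431e-01  2.29144438e-01  6.63396137e-02]
 [ 9.99999801e-01  1.89387032e-04 -6.01026926e-04  1.02666368e-04]
 [-6.28432046e-04  2.29144365e-01 -9.73392246e-01 -1.80328974e-01]
 [ 0.00000000e+00  0.00000000e+00  0.00000000e+00  1.00000000e+00]]
```

View pics/w1.png

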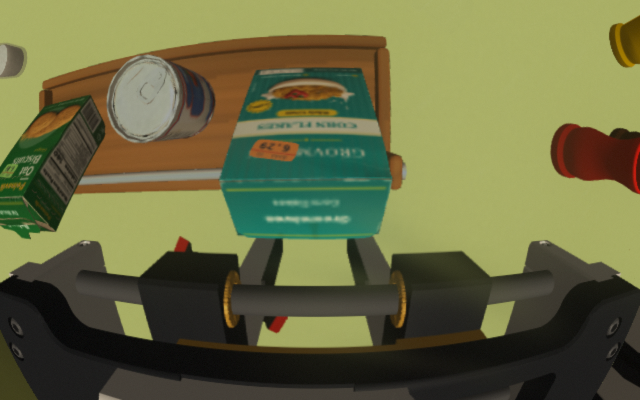

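The wrist view is clear: both fingertips sit just behind the teal carton's upper rear edge, at (262,240) and (357,240), and are centred on it. I'll continue gently.

Request:
move_arm(
  deltas=[0,0,0,0.3,0,0,0.15,0,0,0,0.6,0,0,0.15,0,0,0,0.9,0,0,0.15,0,0,0,1.2,0,0,0.15,0,0,0,1.45,0,0,0.15,0,0,0,1.7,0,0,0.15,0,0,0,1.9,0,0,0.15,0,0,0,2.1,0,0,0.15],
)

```text
time: 3.8
tool_pos: [0.597, 0.029, 0.0805]
ee_rot: [3.142, -0.0, -2.986]
wrist_force: [-0.1, 0.1, 0.1]
width: 0.0401
finger_force: 0.0
```

Run:
```python
from h import *
s=snap('wrist','w2.png')
```

```text
(no output)
```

View pics/w2.png

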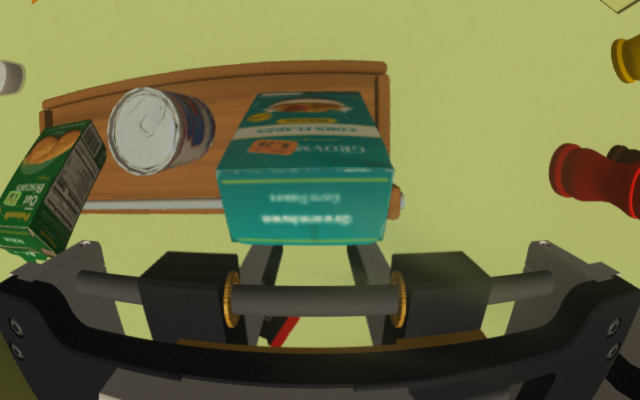

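The teal carton is rotating up, still touching the fingers at the row-240 edge.

Request:
move_arm(
  deltas=[0,0,0,0.2,0,0,0.15,0,0,0,0.4,0,0,0.15,0,0,0,0.6,0,0,0.15,0,0,0,0.8,0,0,0.15,0,0,0,0.8,0,0,0.15,0,0,0,0.8,0,0,0.15,0,0,0,0.8,0,0,0.15,0,0,0,0.8,0,0,0.15],
)

```text
time: 4.65
tool_pos: [0.5894, 0.0278, 0.0805]
ee_rot: [3.142, 0.0, -2.986]
wrist_force: [0.1, -0.4, 0.3]
width: 0.0402
finger_force: 0.0
```

Run:
```python
from h import *
s=snap('wrist','w3.png')
```

```text
(no output)
```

View pics/w3.png

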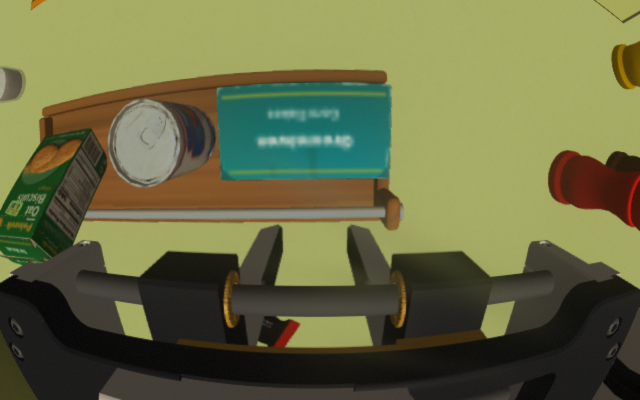

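Teal now stands upright and square, its top at (218–392, 85–180), with the fingers clear of it. I'll back off and move along behind the green carton.

Request:
move_arm(
  deltas=[0,0,0,-3,0,0,0.15,0,0,0,-6.5,0,0,0.15,0,0,0,-6.5,-5,0,0.15,0,0,0,-6.5,-10,0,0.15,0,0,0,-6.5,-14.5,0,0.15,0,0,0,-6.5,-19,0,0.15,0,0,0,-6.5,-21.8,0,0.15,0,0,0,-6.5,-21.8,0,0.15],
)

```text
time: 5.5
tool_pos: [0.687, -0.1823, 0.0798]
ee_rot: [-3.14, -0.0, -2.992]
wrist_force: [-0.3, 0.7, -0.3]
width: 0.0397
finger_force: 0.0
```

Run:
```python
from h import *
s=snap('wrist','w4.png'); o=robot.get_obs(); p=o['tool_pos']; print(p,.988*p[0]+.154*p[1],-.154*p[0]+.988*p[1])
```

```text
[ 0.68696711 -0.17955385  0.07983451] 0.6510722099775221 -0.2831921420773219
```

View pics/w4.png

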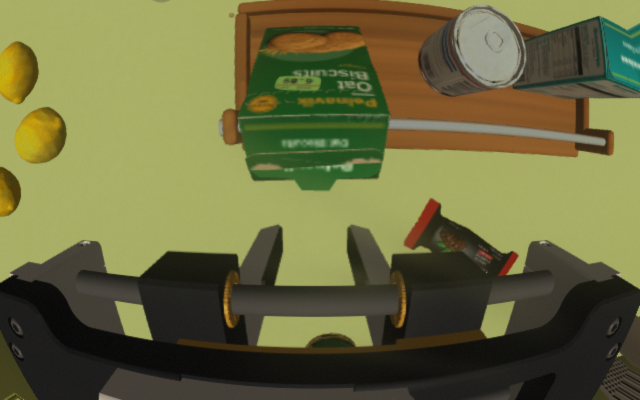

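The green carton is at (243–388, 25–190) with its flap at (318,183), which falls between the fingers, so they're well centred. Same push again.

Request:
move_arm(
  deltas=[0,0,0,0.8,0,0,0.15,0,0,0,1.6,0,0,0.15,0,0,0,2.2,0,0,0.15,0,0,0,2.5,0,0,0.15,0,0,0,2.8,0,0,0.15,0,0,0,3.1,0,0,0.15,0,0,0,3.4,0,0,0.15,0,0,0,3.7,0,0,0.15],
)

```text
time: 6.35
tool_pos: [0.6505, -0.1833, 0.0805]
ee_rot: [3.142, 0.0, -2.986]
wrist_force: [-0.3, -0.1, -0.3]
width: 0.0398
finger_force: 0.1
```

Request:
move_arm(
  deltas=[0,0,0,0.3,0,0,0.15,0,0,0,0.6,0,0,0.15,0,0,0,0.9,0,0,0.15,0,0,0,1.15,0,0,0.15,0,0,0,1.4,0,0,0.15,0,0,0,1.6,0,0,0.15,0,0,0,1.8,0,0,0.15,0,0,0,2.0,0,0,0.15],
)

```text
time: 7.15
tool_pos: [0.6307, -0.1864, 0.0805]
ee_rot: [3.142, 0.0, -2.986]
wrist_force: [0.7, -1.2, -0.8]
width: 0.0398
finger_force: 0.0
```

Run:
```python
from h import *
s=snap('wrist','w5.png')
```

```text
(no output)
```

View pics/w5.png

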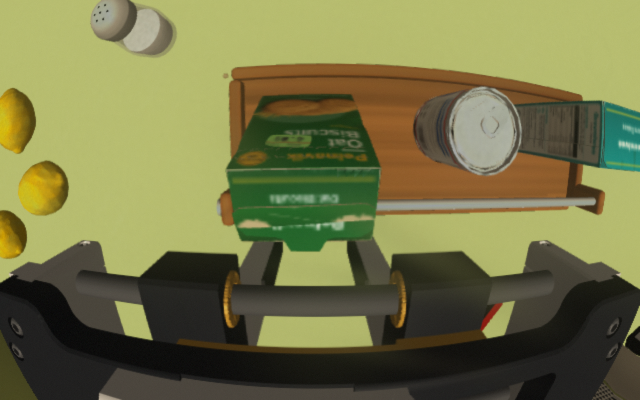

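Green is part-way up, with its flap between the fingers at (305,245). It's in the same state teal was in before the last nudge.

Request:
move_arm(
  deltas=[0,0,0,0.2,0,0,0.15,0,0,0,0.4,0,0,0.15,0,0,0,0.6,0,0,0.15,0,0,0,0.8,0,0,0.15,0,0,0,0.8,0,0,0.15,0,0,0,0.8,0,0,0.15,0,0,0,0.8,0,0,0.15,0,0,0,0.8,0,0,0.15],
)

```text
time: 8.0
tool_pos: [0.6231, -0.1876, 0.0805]
ee_rot: [3.142, 0.0, -2.986]
wrist_force: [-0.5, 0.4, -0.1]
width: 0.0401
finger_force: 0.0
```

Run:
```python
from h import *
s=snap('wrist','w6.png')
```

```text
(no output)
```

View pics/w6.png

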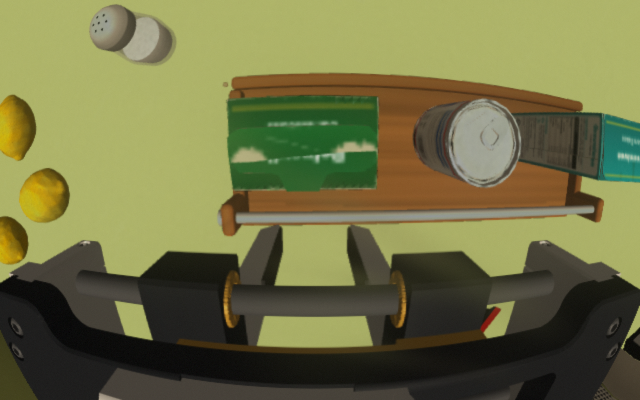

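Green is upright and square, its top at (228–378, 97–190). I'll retreat backwards and up, then do one last check.

Request:
move_arm(
  deltas=[0,0,0,-3,0,0,0.15,0,0,0,-5,0,0,0.15,0,0,0,-5,0,-4,0.15,0,0,0,-5,0,-8,0.15,0,0,0,-5,0,-12,0.15,0,0,0,-5,0,-12,0.15,0,0,0,-5,0,-12,0.15,0,0,0,-5,0,-12,0.15],
)

```text
time: 8.85
tool_pos: [0.6716, -0.1796, 0.1983]
ee_rot: [3.14, -0.003, -2.986]
wrist_force: [0.1, -0.5, -0.3]
width: 0.0398
finger_force: 0.0
```

Run:
```python
from h import *
s=snap('wrist','w7.png')
```

```text
(no output)
```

View pics/w7.png

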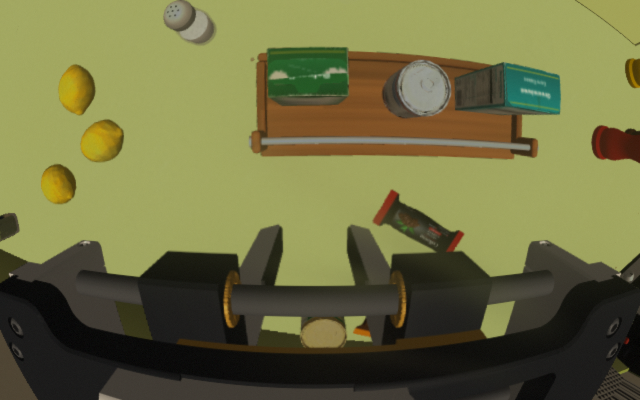

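Both cartons stand on the board, green at (308,75) and teal at (510,90). The tin at (418,88) hasn't moved, and the robot is clear of everything.

```bash
python3 -c "
from bench import robot
print(robot.close_job())"
```

```text
the job is handed in; nothing more can be done
None
```

Both cartons were pushed upright and stand square on the tray, the tin, mill, shaker and bar were never touched, and the job is handed in; it took about 9 s of robot time, and the hand-in call returned no verdict.

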